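# Find the loose press bolt and hold its cap open

### The job

First push the tote of spare bolts along the rollers until it is fully home against the end stop of the bay. Then tap the three bolt heads of the press base lightly, one after another, until you find the loose one (it sinks when pressed and stays down), pinch the knob of that bolt's cap, lift the cap to about halfway upright or a little more, and finish while still holding it there in the fingers so a workmate can change the bolt. Keep the caps of the tight bolts shut, do not lift a cap before its bolt has proved loose, and leave the other things on the bench alone.

Things in the scene. Friction and masses are not known exactly. Their poses are not given: they have to be found in the camera images.
- tote: Open plywood tote of spare bolts, 100 (across) x 120 (along the run) x 75 mm tall, walls 6 mm, 0.35 to 0.7 kg. Origin: centre of its underside; its y axis points along the run, towards the bay. Stands on the rollers, short of the bay.
- run: Roller run fixed to the table: level row of free-turning grey rollers 380 mm long (along its y), pitch 31 mm, tops 45 mm above the table; drag about 1 N, so a slowly pushed tote stays where it is left. Origin: centre of its underside. Rails 114 mm apart inside, tops 13 mm above the rollers; side plates of the bay (last 130 mm at +y) and steel end stop rise 43 mm above the rollers.
- bay (a point): Where the tote's origin lies when home in the bay: on the roller tops (45 mm above the table), midway between the rails, the tote's leading face against the end stop, whose inner face is 60 mm beyond this point. y axis: direction of travel along the run towards the stop; x across it, z up. The open end of the run lies 310 mm behind this point.
- fixture: Low wooden press base, 150 (x) x 330 (y) x 42 mm tall, fixed to the table with its row of three bolts along its y axis at y = -100, 0, +100 mm, x = 0. Origin: centre of its underside; x axis points away from the robot, across the row.
- bolt_1_top (a point): Centre of the flat top of the steel hex bolt head at fixture y = -100 mm (the robot's right, nearest the roller run); 22 mm across, up through the window of its cap, top 18 mm above the cap's plate, 68 mm above the table. A tight bolt does not budge (under 1 mm); the one loose bolt looks the same but gives way under about 3 N, sinks 8 mm to its stop and stays down.
- bolt_1 (a joint): How far bolt 1 has sunk, in m: 0 standing proud at the start, 0.008 at its stop.
- cap_1: Aluminium cap of bolt 1: plate 110 (x) x 56 x 6 mm, flat on the base, 32 mm window round the bolt. Origin: on the hinge line (along y), mid-plate, 50 mm beyond the bolt in fixture x, 47 mm above the table. Shut, its axes are the fixture's. The edge next to the robot lifts, swinging up and away from the robot (up to 1.3 rad). 150 g, free hinge: falls shut when let go.
- cap_1_grip (a point): Centre of the black lifting knob of cap 1: a disc on edge, 22 mm diameter, 12 mm thick, on a 14 x 12 mm stem; flat faces look along +y and -y (pinch across them from above). 100 mm from the hinge line in the cap's -x (50 mm nearer the robot than the bolt), 27 mm above it in z; 24 mm above the plate, 74 mm above the table when shut.
- bolt_2_top (a point): Centre of the flat top of the steel hex bolt head in the middle, fixture y = 0; 22 mm across, up through the window of its cap, top 18 mm above the cap's plate, 68 mm above the table. A tight bolt does not budge (under 1 mm); the one loose bolt looks the same but gives way under about 3 N, sinks 8 mm to its stop and stays down.
- bolt_2 (a joint): How far bolt 2 has sunk, in m: 0 standing proud at the start, 0.008 at its stop.
- cap_2: Aluminium cap of bolt 2: plate 110 (x) x 56 x 6 mm, flat on the base, 32 mm window round the bolt. Origin: on the hinge line (along y), mid-plate, 50 mm beyond the bolt in fixture x, 47 mm above the table. Shut, its axes are the fixture's. The edge next to the robot lifts, swinging up and away from the robot (up to 1.3 rad). 150 g, free hinge: falls shut when let go.
- cap_2_grip (a point): Centre of the black lifting knob of cap 2: a disc on edge, 22 mm diameter, 12 mm thick, on a 14 x 12 mm stem; flat faces look along +y and -y (pinch across them from above). 100 mm from the hinge line in the cap's -x (50 mm nearer the robot than the bolt), 27 mm above it in z; 24 mm above the plate, 74 mm above the table when shut.
- bolt_3_top (a point): Centre of the flat top of the steel hex bolt head at fixture y = +100 mm (the robot's left); 22 mm across, up through the window of its cap, top 18 mm above the cap's plate, 68 mm above the table. A tight bolt does not budge (under 1 mm); the one loose bolt looks the same but gives way under about 3 N, sinks 8 mm to its stop and stays down.
- bolt_3 (a joint): How far bolt 3 has sunk, in m: 0 standing proud at the start, 0.008 at its stop.
- cap_3: Aluminium cap of bolt 3: plate 110 (x) x 56 x 6 mm, flat on the base, 32 mm window round the bolt. Origin: on the hinge line (along y), mid-plate, 50 mm beyond the bolt in fixture x, 47 mm above the table. Shut, its axes are the fixture's. The edge next to the robot lifts, swinging up and away from the robot (up to 1.3 rad). 150 g, free hinge: falls shut when let go.
- cap_3_grip (a point): Centre of the black lifting knob of cap 3: a disc on edge, 22 mm diameter, 12 mm thick, on a 14 x 12 mm stem; flat faces look along +y and -y (pinch across them from above). 100 mm from the hinge line in the cap's -x (50 mm nearer the robot than the bolt), 27 mm above it in z; 24 mm above the plate, 74 mm above the table when shut.
- glue: Bystander: white glue bottle, 60 mm diameter, 170 mm tall, origin at the centre of its underside, standing on the robot's side of the work between run and base. Leave alone.
- tub: Bystander: white plastic bowl, 100 mm across, 55 mm tall, beyond the base; leave alone.
- chisel: Bystander: hand tool with a wooden handle, 220 mm long, on the robot's side of the base; leave alone.
- mallet: Bystander: hammer lying on the robot's side of the run; leave alone.
- sanding_block: Bystander: cork block 100 x 55 x 35 mm on the robot's side of the base; leave alone.
- clamp_cam: Bystander: wooden cam clamp, 180 mm long, 52 mm tall, lying beyond the base; leave alone.
Things that resemble listed ones, but are neither listed nor needed, are in the scene too. Of the things that look like the tote, the smaller one is meant.

How it is judged (in metres and radians):
On the way, in this order (a step that is already met when the one before it is completed fails the run):
1. the tote is home in the bay, against the stop and at rest (y of tote in the frame of bay above -0.01 m and horizontal distance between tote and bay below 0.018 m and angle between tote's own z axis and vertical below 0.06 rad and z of tote in the frame of bay below 0.012 m and linear speed of tote below 0.03 m/s), for 0.2 s.
2. the loose bolt has been found: tapped, it has sunk (value of joint any of bolt_1, bolt_2, bolt_3 above 0.005 m), for 0.1 s.
3. its cap is lifted in the fingers (((value of joint bolt_1 above 0.005 m and angle between cap_1's own z axis and vertical above 0.65 rad and contact force between the fingers and cap_1 above 0.2 N) or (value of joint bolt_2 above 0.005 m and angle between cap_2's own z axis and vertical above 0.65 rad and contact force between the fingers and cap_2 above 0.2 N) or (value of joint bolt_3 above 0.005 m and angle between cap_3's own z axis and vertical above 0.65 rad and contact force between the fingers and cap_3 above 0.2 N))), for 0.2 s.
At the end, for the whole second after the job is handed in: The tote rests in the bay within 10 mm of the stop; the loose bolt has sunk more than 5 mm; its cap is open more than 0.65 rad (37 degrees), held by the fingers at its knob (TCP within 30 mm of the knob's centre, cap and fingers in contact); the other two caps are shut (under 0.08 rad) (all of step 1 and ((value of joint bolt_1 above 0.005 m and angle between cap_1's own z axis and vertical above 0.65 rad and contact force between the fingers and cap_1 above 0.2 N and distance between the grasp point and cap_1_grip below 0.03 m and angle between each of cap_2, cap_3's own z axis and vertical below 0.08 rad) or (value of joint bolt_2 above 0.005 m and angle between cap_2's own z axis and vertical above 0.65 rad and contact force between the fingers and cap_2 above 0.2 N and distance between the grasp point and cap_2_grip below 0.03 m and angle between each of cap_1, cap_3's own z axis and vertical below 0.08 rad) or (value of joint bolt_3 above 0.005 m and angle between cap_3's own z axis and vertical above 0.65 rad and contact force between the fingers and cap_3 above 0.2 N and distance between the grasp point and cap_3_grip below 0.03 m and angle between each of cap_1, cap_2's own z axis and vertical below 0.08 rad))); the arm keeps its last pose, push and grip.
It fails at once if a cap is lifted (over 0.3 rad) whose bolt has not proved loose ((angle between cap_1's own z axis and vertical above 0.3 rad and value of joint bolt_1 below 0.004 m) or (angle between cap_2's own z axis and vertical above 0.3 rad and value of joint bolt_2 below 0.004 m) or (angle between cap_3's own z axis and vertical above 0.3 rad and value of joint bolt_3 below 0.004 m)).
It fails at once if a bolt is struck hard (over 60 N) (contact force between the fingers and bolt_1 above 60 N or contact force between the fingers and bolt_2 above 60 N or contact force between the fingers and bolt_3 above 60 N).
It fails at once if a bystander is moved more than 30 mm (distance of any of glue, tub, chisel, mallet, sanding_block, clamp_cam from where it was at the start of the episode above 0.03 m).
It also fails if it takes over 61 s, if anything falls off the work surface, if the arm or the gripper's body presses on something with over 40 N, if the wrist force passes 120 N, or if a joint passes its speed limit or range.

### The arm

A 6-joint arm with a two-finger parallel gripper is mounted at the origin on the work surface. World frame = base frame: x ahead of the robot, y to its left, z up, the work surface at z = 0. Lengths are in m, angles in degrees, forces in N, time in s.
With the tool pointing down it reaches from about 0.35 to 0.95 m from the base axis. Payload 17.4 kg.
Tool frame: the origin (TCP) lies between the finger pads, 19 mm behind the fingertips; this is the grasp point; z points along the fingers, y is the direction in which the jaws open and shut (so a half turn about z gives the same grasp; the last joint's range is limited). The gripper opens to 93 mm and grips with 3 to 60 N. Pads are 15 mm wide; open, the fingers measure 128 mm over their backs; the gripper's body (75 mm by 188 mm) begins 65 mm behind the grasp point.
Start: joints at [-69.775, 6.646, 82.598, -0, 90.757, -2.166], TCP at [0.257, -0.624, 0.237] pointing down, gripper open.
Joint ranges: [-162.19, 162.19], [-47.58, 125.68], [4.15, 143.07], [-65.23, 245.23], [0.69, 171.88], [-170.13, 170.13]. Speed limits (degrees/s): [108.29, 108.29, 127.2, 180, 180, 180].

### API

Orientations are given as a 3x3 rotation matrix whose columns are the frame's x, y, z axes.
In Python, from cell import * gives the robot as it stands. Calls block until the motion is done:
- move_to(position, orientation): joint-space move of the TCP to a pose.
- move_straight(position, speed=0.15, ori=None, threshold=None): straight line of the TCP; ori=None keeps the orientation; speed is the mean speed in m/s. With threshold (N) it stops when the force on the tool has changed by that much, and returns True; else False.
- set_joints(angles): joint-space move.
- grip(opening, grasp_force=None): finger opening in m; grasp_force is the grip in N (None keeps the last); returns when the fingers have stopped.
- wait(seconds).
- inverse_kinematics(position, orientation): joint angles nearest the present ones, or None.
- grab_frame(name): name is "scene" or "top" or "wrist"; returns a dict with "frame" (384x512x3 uint8, red, green, blue), "fx", "fy", "cx", "cy" (pixels), "R" (3x3) and "t" (3): a world point X has camera coordinates R X + t. Camera axes: x right, y down, z forward; pixel columns grow to the right and rows downward; lengths in m; the calibration is good to about 2 mm. A picture is of the moment at which its call begins. There is no depth.
A pose or a line that the arm cannot do raises IKError and nothing moves.
- sign_off(): hands the job in, once; it reports no verdict.
Readings, each from a call of its own:
- read_clock(): time.
- read_joint_pos(): joint angles.
- read_qvel(): joint speeds.
- read_tau(): joint torques, N m.
- read_eef_pos(): TCP position.
- read_tcp_rot(): TCP orientation.
- read_contact_force(): force on the tool from outside, world axes, zero at the start.
- read_wrist_torque(): the same for the moment, N m.
- read_gripper_width(): finger opening in m.
Only numpy, scipy, OpenCV 4.12 (cv2) and the standard library are available. Lean on these libraries where they do the work, as an engineer would, in place of code of your own. Each camera call takes 0.05 s, during which the arm holds its last target.

## Working session

There is one attempt and no reset: what is moved stays moved. The work goes in short steps, each a Python script; the robot and the scene stay as the last script left them, time stands still between calls to the robot, and variables do not carry over. Pictures are saved under pics/ and viewed, and the job is handed in when it is done.

```bash
mkdir -p pics; ls; python3 - <<'E'
from cell import *
import cv2
for n in ["scene","top","wrist"]:
    f=grab_frame(n); cv2.imwrite(f"pics/a_{n}.png",cv2.resize(f["frame"][:,:,::-1],(800,600),interpolation=cv2.INTER_CUBIC))
    print(n,f["fx"],f["cx"],f["cy"],f["R"],f["t"])
print(read_clock(),read_contact_force(),read_tcp_rot())
E
```

```text
pics
scene 438.2260076806541 260.6380022200443 195.18303506066877 [[-0.09563563  0.9953104   0.01452675]
 [ 0.83404956  0.08808939 -0.54461142]
 [-0.54333706 -0.03996822 -0.83856269]] [ 0.08930572 -0.39145965  1.89195061]
top 490.8408672089741 254.2066415770343 194.6856151647542 [[-0.02241978 -0.99951385  0.02166585]
 [-0.99779741  0.02101746 -0.06291731]
 [ 0.06243136 -0.02302872 -0.99778355]] [-0.06768155  0.50507607  1.4853448 ]
wrist 265.01272016968 257.1287405323186 196.92727861145917 [[ 0.38068754 -0.92470315 -0.0010414 ]
 [-0.88596117 -0.36506011  0.28601384]
 [-0.26485807 -0.10795927 -0.95822492]] [-0.6747809  -0.03205534  0.39158817]
0.15 [-1.79212428 -0.85823743 -0.9128133 ] [[ 9.24592740e-01  3.80956933e-01 -2.81345825e-04]
 [ 3.80957036e-01 -9.24592422e-01  7.68351100e-04]
 [ 3.25784614e-05 -8.17592521e-04 -9.99999665e-01]]
```

View pics/a_top.png

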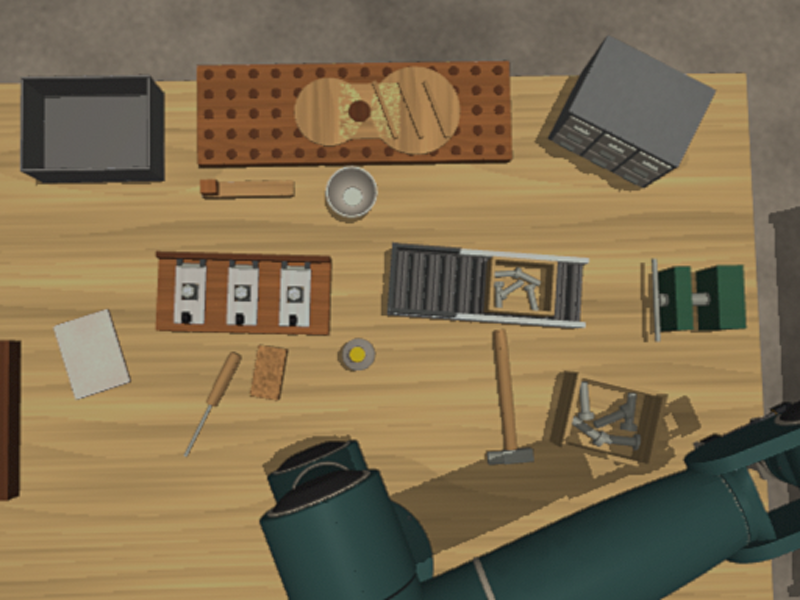

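View pics/a_scene.png

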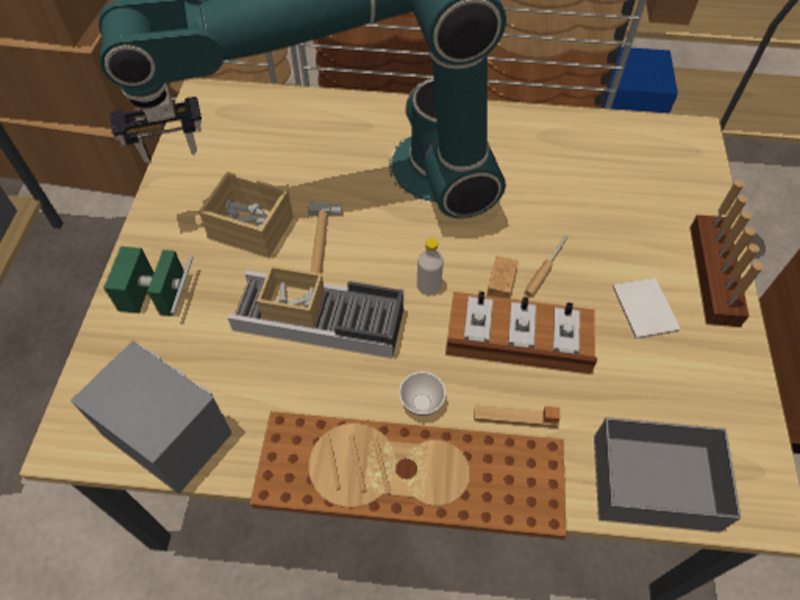

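View pics/a_wrist.png

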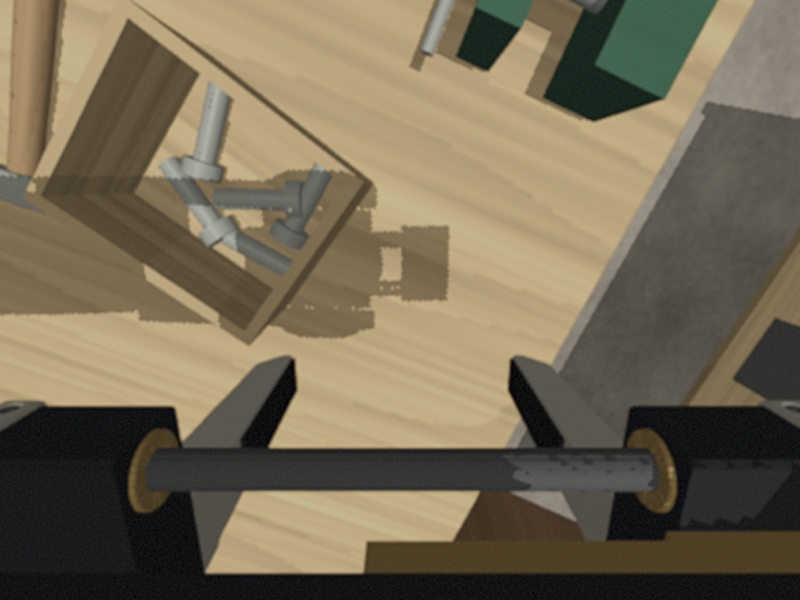

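Top view (800 px): the tote sits on the run at about (522,288), the bay is on the left at about (425,282), the green vise is on the right at (650,300), and the three caps are at (190/243/295, 292). The larger decoy tote is at (612,418). Next I'll zoom in to measure.

```bash
cat > h.py <<'E'
from cell import *
import cv2, numpy as np
def ray(f,u,v,z):
    R=np.array(f["R"]);t=np.array(f["t"]);C=-R.T@t
    d=R.T@np.array([(u-f["cx"])/f["fx"],(v-f["cy"])/f["fy"],1]); s=(z-C[2])/d[2]; return C+s*d
def proj(f,X):
    c=np.array(f["R"])@np.asarray(X)+np.array(f["t"]); return np.array([f["fx"]*c[0]/c[2]+f["cx"],f["fy"]*c[1]/c[2]+f["cy"]])
def crop(f,u0,v0,u1,v1,name,s):
    im=f["frame"][v0:v1,u0:u1,::-1]; im=cv2.resize(im,None,fx=s,fy=s,interpolation=cv2.INTER_CUBIC)
    cv2.imwrite("pics/"+name,im)
E
python3 - <<'E'
from h import *
f=grab_frame("top")
crop(f,240,145,385,220,"b_run.png",5.5)
crop(f,90,150,240,240,"b_fix.png",5.3)
E
```

```text
(no output)
```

View pics/b_run.png

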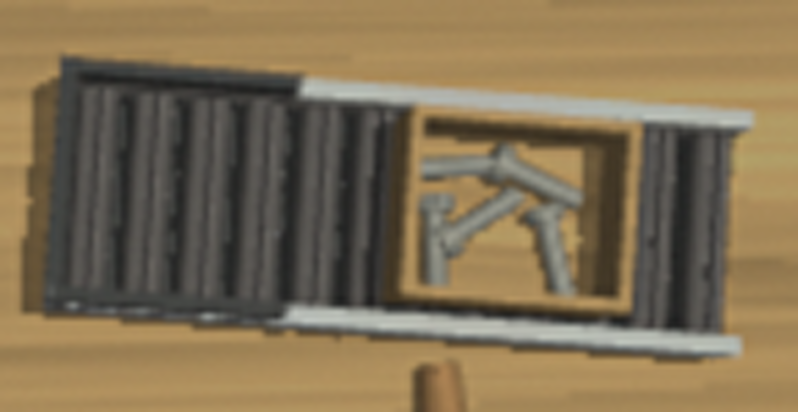

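View pics/b_fix.png

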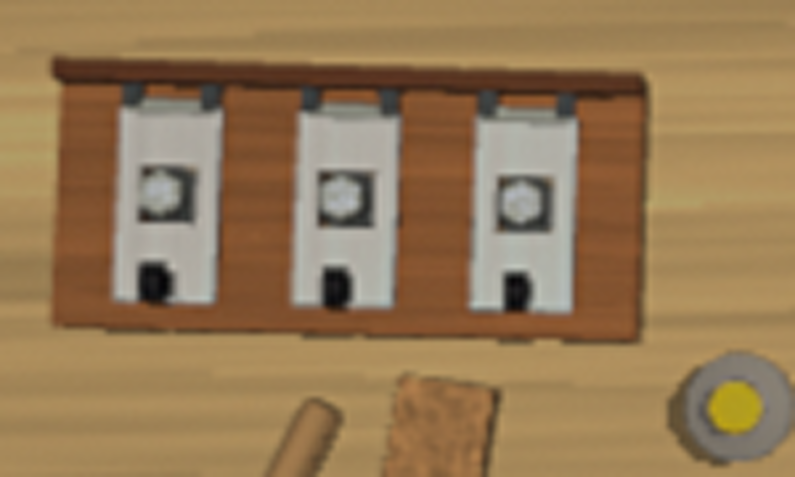

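```bash
python3 - <<'E'
from h import *
np.set_printoptions(precision=4,suppress=True)
f=grab_frame("top")
def P(x,y,s,u0,v0,z): return ray(f,(x+.5)/s-.5+u0,(y+.5)/s-.5+v0,z)
print("tote rim");T=[P(x,y,5.5,240,145,.12) for x,y in [(410,107),(642,122),(632,314),(388,298)]]
for t in T: print(t)
print(np.mean(T,0))
print("bay tops");B=[P(x,y,5.5,240,145,.088) for x,y in [(62,58),(302,77),(45,311),(285,317)]]
for t in B: print(t)
print("rail");B=[P(x,y,5.5,240,145,.058) for x,y in [(752,112),(740,354),(752,128),(740,338)]]
for t in B: print(t)
print("bolts");B=[P(x,y,5.3,90,150,.068) for x,y in [(521,201),(342,197),(165,192)]]
for t in B: print(t)
print("knob tops");B=[P(x,y,5.3,90,150,.085) for x,y in [(515,283),(335,278),(156,272)]]
for t in B: print(t)
print("fix top");B=[P(x,y,5.3,90,150,.042) for x,y in [(640,341),(52,324),(640,95)]]
for t in B: print(t)
g=grab_frame("scene"); crop(g,140,165,265,235,"b_srun.png",6.2); crop(g,280,175,390,240,"b_sfix.png",7)
E
```

```text
tote rim
[ 0.5814 -0.2501  0.12  ]
[ 0.5712 -0.3714  0.12  ]
[ 0.4709 -0.3626  0.12  ]
[ 0.482  -0.2357  0.12  ]
[ 0.5264 -0.3049  0.12  ]
bay tops
[ 0.6153 -0.0698  0.088 ]
[ 0.6026 -0.1976  0.088 ]
[ 0.4806 -0.0578  0.088 ]
[ 0.4747 -0.185   0.088 ]
rail
[ 0.5826 -0.4464  0.058 ]
[ 0.4507 -0.4348  0.058 ]
[ 0.5738 -0.4461  0.058 ]
[ 0.4594 -0.4352  0.058 ]
bolts
[0.5256 0.1176 0.068 ]
[0.5299 0.2168 0.068 ]
[0.5347 0.3145 0.068 ]
knob tops
[0.4791 0.1196 0.085 ]
[0.484 0.218 0.085]
[0.4894 0.3155 0.085 ]
fix top
[0.4469 0.0546 0.042 ]
[0.4637 0.3846 0.042 ]
[0.5867 0.0522 0.042 ]
```

View pics/b_srun.png

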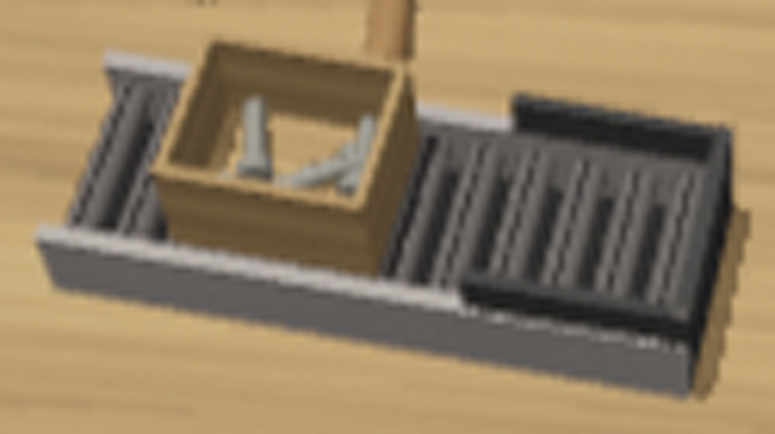

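View pics/b_sfix.png

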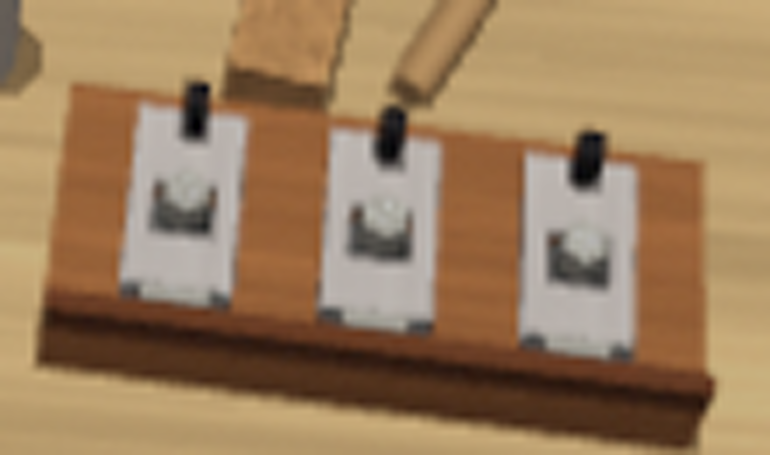

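```bash
cat >> h.py <<'E'
np.set_printoptions(precision=4,suppress=True)
def down(yaxis2):
    y=np.array([*yaxis2,0.]);y/=np.linalg.norm(y); z=np.array([0,0,-1.]); x=np.cross(y,z); return np.column_stack([x,y,z])
U=np.array([0.0313,0.3768]);U/=np.linalg.norm(U)     # run direction
RX=np.array([U[1],-U[0]])
E
python3 - <<'E'
from h import *
from scipy.optimize import least_squares
f=grab_frame("top");g=grab_frame("scene")
print(read_clock())
def uv(x,y,s,u0,v0): return np.array([(x+.5)/s-.5+u0,(y+.5)/s-.5+v0])
# fixture fit: bolts in both cams + knobs centre in both
tb=[uv(x,y,5.3,90,150) for x,y in [(521,201),(342,197),(165,192)]]
sb=[uv(x,y,7,280,175) for x,y in [(187,187),(385,213),(583,240)]]
def pts(p):
    c,s=np.cos(p[2]),np.sin(p[2]); ex=np.array([c,s]);ey=np.array([-s,c])
    return [np.append(p[:2]+k*ey,0.068) for k in(-.1,0,.1)]
def res(p): return np.concatenate([proj(f,X)-t for X,t in zip(pts(p),tb)]+[proj(g,X)-t for X,t in zip(pts(p),sb)])
r=least_squares(res,[.53,.217,0]);print("fixture",r.x,np.degrees(r.x[2]));print(r.fun.reshape(-1,2))
for k in (tb,):print([ray(f,*t,.068) for t in tb],[ray(g,*t,.068) for t in sb])
print("knobs scene",[ray(g,*uv(x,y,7,280,175),.080) for x,y in [(196,105),(390,130),(588,155)]])
print("glue top",ray(f,*uv(735,407,5.3,90,150),.17))
a=lambda x,y,z:ray(f,(x+.5)/1.5625-.5,(y+.5)/1.5625-.5,z)
print("glue",a(357,354,.17),"vise plate",a(650,262,.1),a(648,338,.1),"decoy",a(565,375,.1),a(665,400,.1))
# scene: tote rim, stop
print("tote rim scene",[ray(g,*uv(x,y,6.2,140,165),.12) for x,y in [(208,42),(408,68),(358,208),(155,175)]])
print("bay end scene",[ray(g,*uv(x,y,6.2,140,165),.088) for x,y in [(733,128),(693,318)]])
print("rail end scene",[ray(g,*uv(x,y,6.2,140,165),.058) for x,y in [(106,53),(38,232)]])
E
```

```text
0.4
fixture [ 0.5307  0.2181 -0.049 ] -2.804819347818087
[[-0.2166 -0.0918]
 [-0.4689 -0.2921]
 [-1.1925 -0.3065]
 [-0.8992 -0.2838]
 [-0.7961 -0.3027]
 [-0.4464 -0.4323]]
[array([0.5256, 0.1176, 0.068 ]), array([0.5299, 0.2168, 0.068 ]), array([0.5347, 0.3145, 0.068 ])] [array([0.5267, 0.1215, 0.068 ]), array([0.5317, 0.2209, 0.068 ]), array([0.5373, 0.3195, 0.068 ])]
knobs scene [array([0.4847, 0.1232, 0.08  ]), array([0.4895, 0.2214, 0.08  ]), array([0.4942, 0.3209, 0.08  ])]
glue top [ 0.4086 -0.0023  0.17  ]
glue [ 0.4086 -0.0024  0.17  ] vise plate [ 0.5679 -0.5506  0.1   ] [ 0.4261 -0.5407  0.1   ] decoy [ 0.3612 -0.3833  0.1   ] [ 0.3109 -0.5674  0.1   ]
tote rim scene [array([ 0.4846, -0.3543,  0.12  ]), array([ 0.4905, -0.2387,  0.12  ]), array([ 0.5861, -0.2504,  0.12  ]), array([ 0.5765, -0.3648,  0.12  ])]
bay end scene [array([ 0.4902, -0.054 ,  0.088 ]), array([ 0.6176, -0.0633,  0.088 ])]
rail end scene [array([ 0.4554, -0.4313,  0.058 ]), array([ 0.5827, -0.4415,  0.058 ])]
```

```bash
cat >> h.py <<'E'
FX=np.array([0.531,0.218]); FA=-0.0489
EX=np.array([np.cos(FA),np.sin(FA)]); EY=np.array([-np.sin(FA),np.cos(FA)])
def bolt(k): return FX+(k-2)*.1*EY
TOTE=np.array([0.529,-0.302]); BAY=np.array([0.545,-0.131])
def knob(k,th):  # world pos of knob for lid angle th
    h=bolt(k)+.05*EX; r,zz=-.1,.027
    dx=np.cos(th)*r+np.sin(th)*zz; dz=-np.sin(th)*r+np.cos(th)*zz
    return np.array([*(h+dx*EX),.047+dz])
def tilt(phi,sgn=1):  # tool z tilted so body leans away from robot
    z=np.array([*(-np.sin(phi)*EX),-np.cos(phi)]); y=np.array([*(sgn*EY),0]); return np.column_stack([np.cross(y,z),y,z])
E
python3 - <<'E'
from h import *
print(read_joint_pos())
for s in(1,-1):
    print("push",inverse_kinematics(np.array([*(TOTE-.1*U),.25]),down(s*RX)),inverse_kinematics(np.array([*(BAY-.05*U),.086]),down(s*RX)))
    for k in(1,3):
        print("bolt",k,inverse_kinematics(np.array([*bolt(k),.1]),tilt(0,s)))
        for th in(0,.9):
            for ph in (0,.3,.6): print(k,th,ph,knob(k,th),inverse_kinematics(knob(k,th),tilt(ph,s)))
E
```

```text
[-69.7742   6.6489  82.6038  -0.0001  90.7572  -2.1671]
push [-39.8669   4.3218  83.9297  -0.      91.7484 -35.1184] [-21.0493  -1.6264 105.4799  -0.      76.1464 -16.3008]
bolt 1 [  9.9433  -6.2901 108.5221  -0.      77.768  -77.255 ]
1 0 0 [0.4762 0.1206 0.074 ] [ 11.2325 -11.4195 115.5767  -0.      75.8428 -75.9657]
1 0 0.3 [0.4762 0.1206 0.074 ] [  9.1957  -0.1441 106.4621   3.522   90.5157 -78.4921]
1 0 0.6 [0.4762 0.1206 0.074 ] [  7.7882  10.8536  98.3648   6.1564 104.6207 -79.6684]
1 0.9 0 [0.5351 0.1177 0.1421] [  9.7357  -6.9059 105.0347  -0.      81.8712 -77.4626]
1 0.9 0.3 [0.5351 0.1177 0.1421] [  8.0784   3.7967  95.7627   3.224   97.3266 -79.1833]
1 0.9 0.6 [0.5351 0.1177 0.1421] [  6.9051  14.2074  87.6474   5.8949 112.0328 -79.7461]
bolt 3 [ 28.3302   4.2568  98.1211  -0.      77.6221 -58.868 ]
3 0 0 [0.4859 0.3203 0.074 ] [ 30.8808   0.4488 104.6064  -0.      74.9448 -56.3175]
3 0 0.3 [0.4859 0.3203 0.074 ] [ 26.7931   9.4979  96.1911   8.3926  89.3729 -61.6086]
3 0 0.6 [0.4859 0.3203 0.074 ] [ 23.783   19.0333  88.4644  15.0623 103.499  -63.9637]
3 0.9 0 [0.5449 0.
[... 837 characters left out ...]
.224   97.3266 100.8167]
1 0.9 0.6 [0.5351 0.1177 0.1421] [  6.9051  14.2074  87.6474   5.8949 112.0328 100.2539]
bolt 3 [ 28.3302   4.2568  98.1211  -0.      77.6221 121.132 ]
3 0 0 [0.4859 0.3203 0.074 ] [ 30.8808   0.4488 104.6064  -0.      74.9448 123.6825]
3 0 0.3 [0.4859 0.3203 0.074 ] [ 26.7931   9.4979  96.1911   8.3926  89.3729 118.3914]
3 0 0.6 [0.4859 0.3203 0.074 ] [ 23.783   19.0333  88.4644  15.0623 103.499  116.0363]
3 0.9 0 [0.5449 0.3174 0.1421] [ 27.9077   3.5188  94.8448  -0.      81.6364 120.7094]
3 0.9 0.3 [0.5449 0.3174 0.1421] [ 24.416   12.652   85.9373   7.8223  96.7289 117.0894]
3 0.9 0.6 [0.5449 0.3174 0.1421] [ 21.8178  22.043   77.9257  14.6203 111.2654 116.1218]
```

```bash
python3 - <<'E'
from h import *
R=down(RX)
p0=np.array([*(TOTE-.1*U),.25])
move_to(p0,R); print(read_clock(),read_eef_pos(),read_contact_force())
grip(.045)
print(read_clock(), read_gripper_width())
f=grab_frame("wrist"); cv2.imwrite("pics/c_w.png",f["frame"][:,:,::-1])
E
```

```text
1.7 [ 0.5201 -0.4025  0.2499] [-0.1746 -0.3834  0.3938]
2.6167 0.04499158904144452
```

View pics/c_w.png

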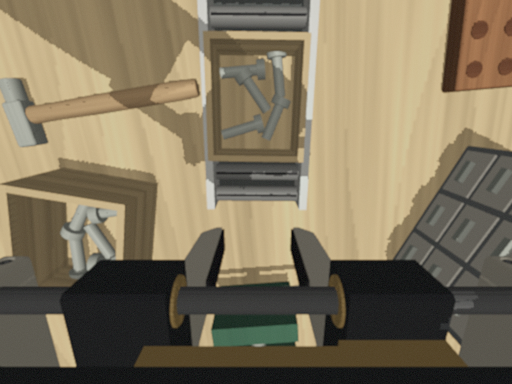

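The wrist view shows the tote centred at (257,97) between the rails, square to the fingers at (207,255) and (310,255). I'll descend behind it and push.

```bash
python3 - <<'E'
from h import *
R=down(RX)
p=read_eef_pos()
h=move_straight(np.array([*(TOTE-.1*U),.088]),speed=.15,ori=R,threshold=15); print("desc",h,read_eef_pos(),read_clock())
if not h:
    h=move_straight(np.array([*(BAY-.09*U),.088]),speed=.08,threshold=15); print("push",h,read_eef_pos(),read_contact_force(),read_clock())
    if not h:
        h=move_straight(np.array([*(BAY-.03*U),.088]),speed=.04,threshold=8); print("home",h,read_eef_pos(),read_contact_force(),read_clock())
        wait(.3); print(read_contact_force(), (read_eef_pos()[:2]-BAY)@U)
f=grab_frame("top"); crop(f,240,145,385,220,"d_run.png",5.5)
E
```

```text
desc False [ 0.5211 -0.402   0.0891] 3.9
push False [ 0.5375 -0.2208  0.0879] [ 0.9841  0.4174 -0.0796] 6.325
home True [ 0.5396 -0.2006  0.0883] [ 2.2689 -5.2004  2.6582] 7.0417
[ 0.6893 -1.4186  1.0632] -0.06981058523130404
```

View pics/d_run.png

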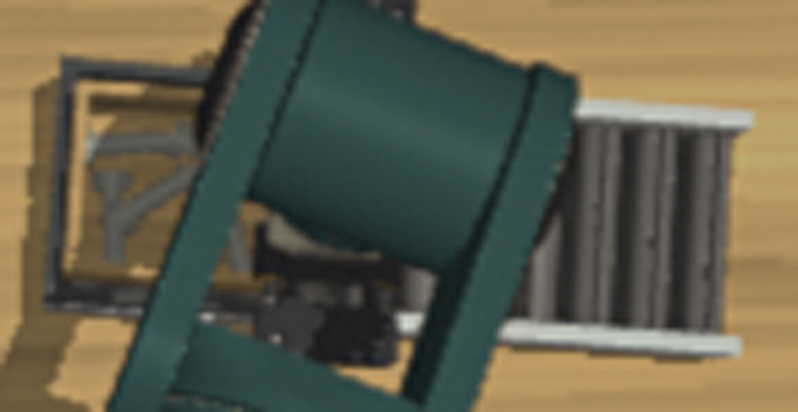

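```bash
python3 - <<'E'
from h import *
R=down(RX)
h=move_straight(np.array([*(BAY-.03*U),.088]),speed=.04,threshold=9); print(h,(read_eef_pos()[:2]-BAY)@U,read_contact_force())
p=read_eef_pos()
move_straight(p-np.array([*(.025*U),0]),speed=.06)
p=read_eef_pos()
move_straight(np.array([p[0],p[1],.24]),speed=.25)
grip(0.0,20)
move_to(np.array([*(bolt(1)-.03*EX),.24]),tilt(0)); print(read_clock(),read_gripper_width(),read_eef_pos())
f=grab_frame("top"); crop(f,240,145,385,220,"e_run.png",5.5)
f=grab_frame("wrist"); cv2.imwrite("pics/e_w.png",f["frame"][:,:,::-1])
for k in(1,2,3): print(k,proj(f,[*bolt(k),.068]),proj(f,knob(k,0)))
E
```

```text
True -0.06979947455797254 [ 0.1463 -3.5311  1.8558]
11.1167 0.00035294113184545454 [0.4964 0.119  0.24  ]
1 [257.4922 206.6733] [257.4073 168.6116]
2 [336.263  206.4831] [341.1752 168.3997]
3 [415.0711 206.2927] [424.9852 168.1877]
```

View pics/e_run.png

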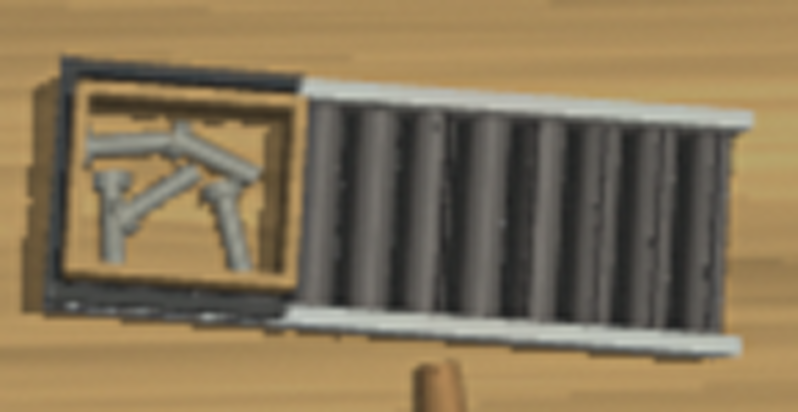

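View pics/e_w.png

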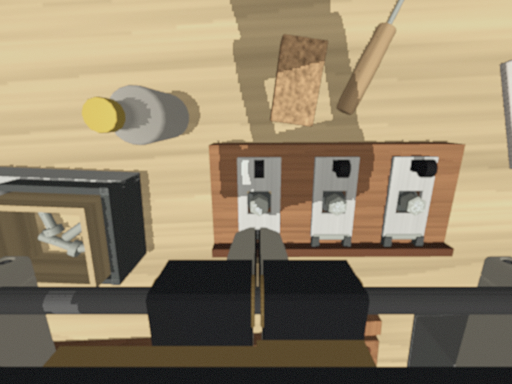

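The tote is home: its leading wall is at the stop, and the rear rim is level with the ends of the bay plates. In the wrist view the bolts at (258,205), (337,205) and (415,205) match my predictions to about 1 px. Now I'll tap them.

```bash
cat >> h.py <<'E'
def tap(k):
    b=bolt(k)
    move_straight(np.array([*b,.110]),speed=.12,ori=tilt(0))
    h=move_straight(np.array([*b,.0755]),speed=.025,threshold=8)
    p=read_eef_pos(); F=read_contact_force(); wait(.15); p2=read_eef_pos()
    print("bolt",k,"hit",h,"tipz",p[2]-.019,p2[2]-.019,F,read_contact_force(),read_clock())
    move_straight(np.array([*b,.125]),speed=.12)
    return p2[2]-.019
E
python3 - <<'E'
from h import *
for k in (1,2,3):
    z=tap(k)
    if z<.0645: print("LOOSE",k); break
f=grab_frame("wrist"); cv2.imwrite("pics/f_w.png",f["frame"][:,:,::-1])
E
```

```text
bolt 1 hit True tipz 0.06798533656961551 0.06798430215375385 [-1.1802  0.5509  6.4665] [-2.2956 -0.3304  8.2973] 13.5417
bolt 2 hit True tipz 0.06005325656862674 0.060065512159312065 [-0.5626 -1.4301  5.5406] [-0.1687 -0.2877  6.2024] 16.2917
LOOSE 2
```

View pics/f_w.png

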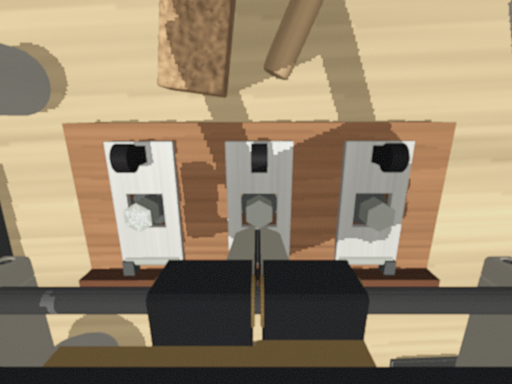

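Bolt 2 sank: the fingertips stopped at z = 0.060 against 0.068 on tight bolt 1. In the wrist view its head is low at (259,211) and the knob is at (260,157). Next is the pinch.

```bash
python3 - <<'E'
from h import *
f=grab_frame("wrist"); print("pred knob top/centre",proj(f,knob(2,0)+[0,0,.011]),proj(f,knob(2,0)))
p=read_eef_pos()
k=knob(2,0)
move_straight(np.array([*k[:2],.16]),speed=.15)
grip(.045,20)
h=move_straight(np.array([*k[:2],.0765]),speed=.08,threshold=8); print("desc",h,read_eef_pos())
f=grab_frame("wrist"); cv2.imwrite("pics/g_w.png",f["frame"][:,:,::-1])
if not h:
    grip(0.0,20); print(read_gripper_width(),read_contact_force(),read_clock())
f=grab_frame("wrist"); cv2.imwrite("pics/g_w2.png",f["frame"][:,:,::-1])
E
```

```text
pred knob top/centre [256.846  160.6776] [256.8715 158.4082]
desc False [0.4813 0.2206 0.0771]
0.011960071456691871 [ 0.7245 10.9636 -1.9415] 20.2333
```

View pics/g_w2.png

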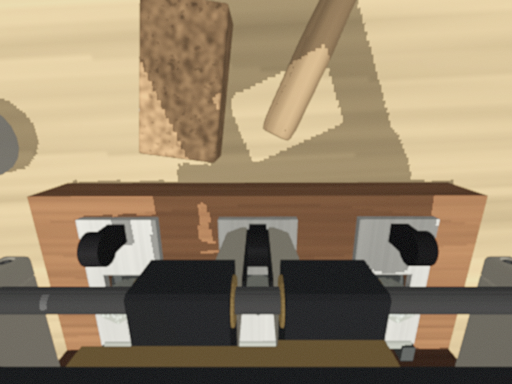

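```bash
python3 - <<'E'
from h import *
p=read_eef_pos(); move_straight(p+np.array([*(.0015*EY),0]),speed=.02); print(read_contact_force())
F=read_contact_force(); dy=float(np.clip(F[1]*.00018,-.0015,.0015))
off=read_eef_pos()-knob(2,0); off+=np.array([*(dy*EY),0]); print("off",off)
for th in np.linspace(.1,.9,9):
    ph=.4*th; T=tilt(ph)
    q=knob(2,th)+np.array([*((off[:2]@EY)*EY),0])+off[2]*(-T[:,2])
    move_straight(q,speed=.05,ori=T)
    print(round(th,2),read_eef_pos(),read_contact_force(),round(read_gripper_width(),4))
    if np.linalg.norm(read_contact_force())>30: print("stop");break
print(read_clock())
f=grab_frame("scene"); crop(f,270,150,400,245,"h_s.png",6)
f=grab_frame("wrist"); cv2.imwrite("pics/h_w.png",f["frame"][:,:,::-1])
E
```

```text
[ -2.7512 -11.2925   2.8946]
off [-0.     -0.0001  0.0025]
0.1 [0.4844 0.2213 0.0867] [-2.7889 10.942   1.7735] 0.012
0.2 [0.4886 0.2211 0.0962] [-2.8783 10.3231  3.075 ] 0.0117
0.3 [0.4937 0.2209 0.1052] [-2.8206 11.1752  2.4428] 0.0119
0.4 [0.4998 0.2206 0.1136] [-1.5377  9.9859  2.295 ] 0.0117
0.5 [0.5067 0.2203 0.1214] [-3.1216 10.4895  2.2435] 0.0123
0.6 [0.5143 0.2199 0.1284] [-2.3466 11.1965  1.7169] 0.0119
0.7 [0.5226 0.2195 0.1346] [-1.8072 10.3919  1.3502] 0.012
0.8 [0.5314 0.2191 0.1401] [-1.9676 10.2429  1.3679] 0.0117
0.9 [0.5408 0.2186 0.1446] [-1.5014 10.8283  1.0571] 0.0118
23.7833
```

View pics/h_s.png

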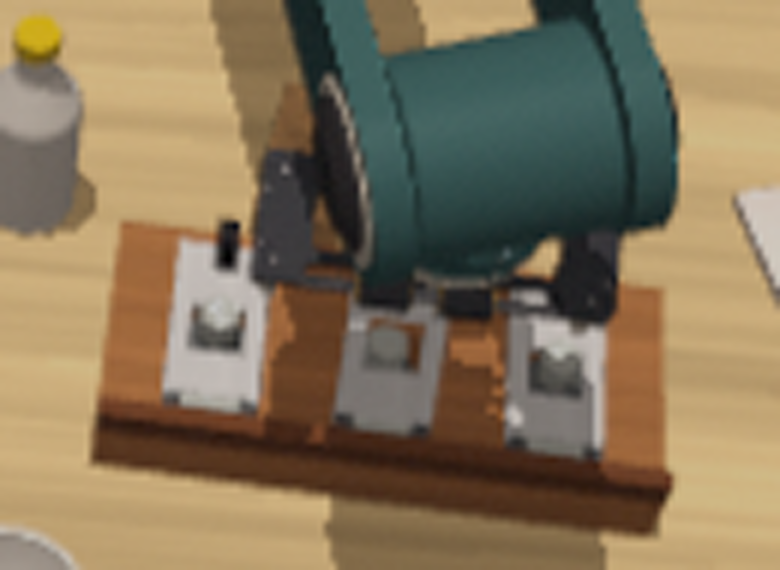

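View pics/h_w.png

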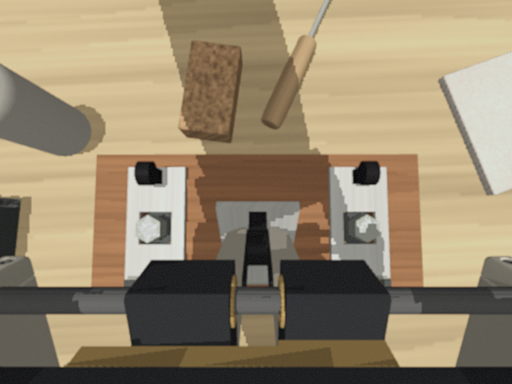

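The cap's raised edge is at (258,205) in the wrist view with the knob still between the fingers, and both neighbouring caps lie flat. One last check of the tote and the hold.

```bash
python3 - <<'E'
from h import *
wait(.5); print(read_eef_pos(),read_gripper_width(),read_contact_force(),read_clock())
f=grab_frame("top"); cv2.imwrite("pics/i_t.png",cv2.resize(f["frame"][:,:,::-1],(800,600)))
E
```

```text
[0.5407 0.2186 0.1445] 0.011683789481555858 [-0.8478 11.4447  0.2545] 24.3833
```

View pics/i_t.png

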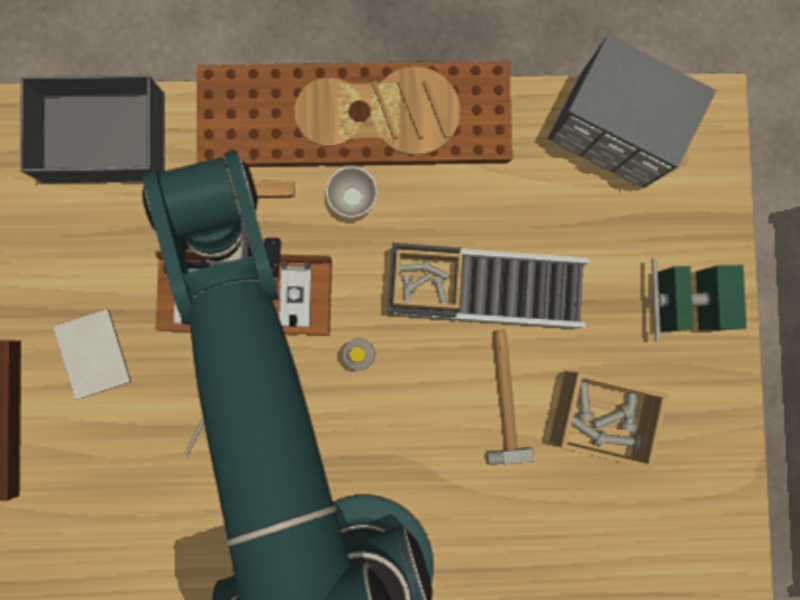

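The tote is in the bay at (427,280). The glue bottle, bowl, mallet and other bystanders in view haven't moved, and the grip is steady. Handing in.

```bash
python3 - <<'E'
from cell import *
sign_off()
E
```

```text
the job is handed in; nothing more can be done
```

The job is done and handed in at about 24 s on the robot's clock (limit 61 s); `sign_off()` reports no verdict.

- **Tote:** I pushed it along the rollers until the push force rose at the end stop. A second gentle push stopped at the same place. The top view shows it square in the bay, against the stop.
- **Bolts:** Bolt 1 held, with the fingertips stopping at z = 0.068 m. Bolt 2 sank 8 mm to z = 0.060 m, so it is the loose one. Bolt 3 did not need tapping. Measured tap forces were about 6–8 N.
- **Cap 2:** I pinched its knob and the fingers closed to 12 mm, which matches the knob. I lifted the cap along its arc to about 0.9 rad, worked out from the commanded arc because there is no direct angle reading. It was still held when I handed in, with the fingers at 11.7 mm and the TCP about 3 mm from where the knob should be.
- **Other things:** The last wrist view showed caps 1 and 3 flat. No bystander looked moved in the last pictures; in the top one the arm covered the sanding block and most of the chisel.

One thing did not settle: a steady side force of about 11 N stayed on the tool while it held the knob, probably 1–2 mm of sideways offset. A 1.5 mm shift only reversed its sign and it then came back. It is well under the 40 N and 120 N limits.

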